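Stopper the wash flask and dock its carrier tray

TASK

Close the amber flask on the carrier tray with the orange stopper from the rack: lower it into the neck by hand, without dropping it, until its collar sits on the rim. Then take the tray by its blue handle and slide it, with the closed flask standing on it, fully home between the guides of the wash station's dock, against the end stop. Keep the flask upright and leave everything else where it is.

Things in the scene. Friction and masses are not known exactly. Their poses are not given: they have to be found in the camera images.
- stopper: Orange tapered stopper, upright in any one of the three holes of the rack. 90 mm tall, 80 g: taper 24 mm wide at the lower end, 34 mm at 42 mm up; collar 52 mm across, 42 to 50 mm up; round grip 32 mm across, 50 to 90 mm up. Origin at the centre of the lower end, z up the stopper. In the rack the collar rests on the rack's top (origin 8 mm above the table).
- flask: Amber conical flask with an open neck, standing loose in the round well of the tray, 118 mm tall, 90 mm across at the foot, 48 mm across at the neck (upper 33 mm), neck bore 38 mm, about 0.3 kg. Origin at the centre of its underside, z up; it stands on the tray's plate, 8 mm above the table.
- mouth (a point): Centre of the flask's mouth, level with the rim, 118 mm above the flask's origin. With the stopper fully seated, the stopper's origin is 42 mm below this point.
- tray: Milky white carrier tray, loose, flat on the table: plate 170 mm long (x), 130 mm wide (y), 8 mm thick, about 0.35 kg. Origin at the centre of its underside; x points to the leading edge, which enters the dock first. A round well (inside 94, outside 102 mm across, rising to 30 mm above the table) centred at x = +20 mm holds the flask; a blue handle stands at x = -70 mm.
- handle (a point): Grip point in the tray's upright blue handle, 62 mm above the tray's underside, at tray x = -70 mm, y = 0. The handle is a block 30 mm long (tray x), 24 mm thick (tray y), from the plate up to 92 mm above the table.
- dock: Dock of the wash station, fixed: two aluminium guides with yellow lips, an end stop and a grey machine body behind it (120 x 260 x 150 mm, x = 110 to 230 mm). No floor: the tray slides on the table. Origin on the table, where the tray's origin lies when fully home; x points into the slot, as the tray's x. End stop face at x = 85 mm, 30 mm tall.
- dock_mouth (a point): Middle of the entrance between the guides, on the table, at dock x = -30 mm. From here to the end stop the guides' inner faces are at y = +/-69 mm; before it they flare to about +/-84 mm at x = -75 mm. Lips overhang inward to y = +/-57 mm, underside 16 mm and top 21 mm above the table.
- rack: White stopper rack, fixed block 200 mm long (x), 70 mm wide (y), 50 mm tall, with three holes in a row along x at -65, 0 and +65 mm. Origin at the centre of its underside.
- stopper_blue: Blue stopper, standing in a hole of the rack; same collar (52 mm) and grip (32 mm) as the orange one, 90 mm tall, but a thinner taper. Origin at the centre of its small lower end. Not to be used
- stopper_black: Black stopper, standing in a hole of the rack; same collar (52 mm) and grip (32 mm) as the orange one, 90 mm tall, but a thinner taper. Origin at the centre of its small lower end. Not to be used
- housing_a: White charger housing, rounded block 70 x 60 x 45 mm, beside the dock's mouth on the side of the dock's +y. Origin at the centre of its underside. Bystander.
- housing_b: White charger housing, rounded block 70 x 60 x 45 mm, beside the dock's mouth on the side of the dock's -y. Origin at the centre of its underside. Bystander.
- board: Small green circuit board with a black transformer, 75 x 55 mm, 32 mm tall, lying beyond the tray. Origin at the centre of its underside. Bystander.
- board_b: Another such board, 75 x 55 mm, 32 mm tall, lying on the robot's side of the tray. Origin at the centre of its underside. Bystander.
- bottle: White bottle with a red cap, 64 mm across, 190 mm tall, standing beyond the tray. Origin at the centre of its underside. Bystander.
There are look-alikes about, which are no part of the job. Leave any red look-alike of the stopper alone. Several things look just like the tray: the one meant starts farthest to the robot's left.

How it is judged:
By the outcome, as a careful person would: the job done as asked, in the order asked, and still so for the second after the job is handed in, with the robot touching nothing.
It also fails if it takes over 67 s, if anything falls off the work surface, if the arm or the gripper's body presses on something with over 40 N, if the wrist force passes 120 N, or if a joint passes its speed limit or range.

ROBOT

A 7-joint arm with a two-finger parallel gripper is mounted at the origin on the work surface. World frame = base frame: x ahead of the robot, y to its left, z up, the work surface at z = 0. Lengths are in mm, angles in rad, forces in N, time in s.
With the tool pointing down it reaches from about 425 to 825 mm from the base axis. Payload 3.6 kg.
Tool frame: the origin (TCP) lies midway between the tips of the shut fingers; the grasp point (between the pads) lies 19 mm behind it; x points along the fingers, y is the direction in which the jaws open and shut, and the axes are right-handed (so a half turn about x gives the same grasp; the last joint's range is limited). The gripper opens to 93 mm and grips with 3 to 60 N. Pads are 15 mm wide; open, the fingers measure 128 mm over their backs; the gripper's body (75 mm by 188 mm) begins 65 mm behind the grasp point.
Start: joints at [-1.343, 0.615, -0.013, 1.423, 0.008, 1.103, -0.04], TCP at [163.801, 628.992, 218.64] pointing down, gripper open.
Joint ranges: [-3.12, 3.12], [-0.3, 2.06], [-1.34, 1.32], [0.26, 2.42], [-1.36, 4.5], [0.01, 1.98], [-2.84, 2.84]. Speed limits (rad/s): [2.79, 2.79, 3.14, 3.14, 3.14, 3.14, 3.14].

INTERFACE

Orientations are given as a 3x3 rotation matrix whose columns are the frame's x, y, z axes.
In Python, from plant import * gives the robot as it stands.
- The arm moves only by the tool move_arm, never from a script. Its argument "motion" is a list of rows, each a list of 7 numbers: the finger opening in mm, from 0 to 93, then the shift along the tool's x, y, z in units of 25 mm (1.0 is 25 mm), then the turn, a rotation vector about the tool's x, y, z in units of 5 degrees (1.0 is 5 degrees). In form: [[gripper, x, y, z, wx, wy, wz], ...]. A call has 1 to 20 rows; each row is the pose to reach, as a shift and turn from the pose commanded when the call began, along the tool's axes at that moment; what a row does not reach only later rows make up. A row lasts 1/12 s, in which the tool goes at most 41.7 mm and 7.16 degrees, less where a joint would pass 70% of its speed; a pose out of reach is approached as far as the arm can. A call with a gripper value outside its range is refused whole. The fingers move at their own pace and stop on an object; "squeeze" is the grip in N (left out, the last holds). Time passes only in rows, so rows that repeat a pose let the fingers close. It gives the time, the measured TCP pose, the force and the opening at its end, in the units of the state.
- sense(): the state, without advancing time (a new reading comes with each control period).
- read_camera(name): name is "scene" or "top" or "wrist"; returns a dict with "color" (420x560x3 uint8, red, green, blue), "fx", "fy", "cx", "cy" (pixels), "cam_to_world" (4x4, takes a point from camera to world coordinates). Camera axes: x right, y down, z forward; pixel columns grow to the right and rows downward; lengths in mm; the calibration is good to about 2 mm. A picture is of the moment at which its call begins. There is no depth.
- finish_job(): hands the job in, once; it reports no verdict.
Trained networks look in the newest picture that a camera, given by its name, has taken for a name from the list of things; names that differ only in an ending like _2 or _b are one class to them, and where a whole thing is asked for, a point or a joint stands for the part that bears it (a point fixed in the world has none). Each returns a list of dicts, best first, with "confidence" (0 to 1); they miss things now and then, are a little off and sometimes report something else, mostly with a low value. They report only what shows in the picture. A call takes as long as a camera call. They do not tell look-alikes from the thing itself.
- find_in(camera, query): "uv" ([column, row] in pixels, amid what is visible of it).
The state is a dict: "time_s": time; "qpos": joint angles; "joint_vel": joint speeds; "joint_torque": joint torques, N m; "tcp_pos": TCP position; "ee_rot": TCP orientation; "ft_force": force on the tool from outside, world axes, zero at the start; "ft_torque": the same for the moment, N m; "gripper_width": finger opening in mm.
Only numpy, scipy, OpenCV 4.12 (cv2) and the standard library are available. Lean on these libraries where they do the work, as an engineer would, in place of code of your own. Each camera call takes 0.05 s, during which the arm holds its last target. There are 200 camera calls.

## Working session

There is one attempt and no reset: what is moved stays moved. The work goes in short steps, Python scripts to look and compute and a tool call to move; the robot and the scene stay as the last step left them, time stands still between calls to the robot, and variables do not carry over. Pictures are saved under pics/ and viewed, about 8 in all and at most 12, crops included, and the job is handed in when it is done.

Besides the shell and the picture viewer there is one more tool, called after "Request:" as name([rows], argument=value, ...), one row to a line, values as JSON. move_arm: Moves the arm, as the interface text tells. Its arguments: {"type":"object","properties":{"motion":{"type":"array","items":{"type":"array","items":{"type":"number"}}},"squeeze":{"type":"number"}},"required":["motion"]}

```bash
mkdir -p pics
cat > h.py <<'E'
from plant import *
import numpy as np, cv2
def ray(c,uv):
    T=np.array(c["cam_to_world"]);d=np.array([(uv[0]-c["cx"])/c["fx"],(uv[1]-c["cy"])/c["fy"],1.])
    return T[:3,3],T[:3,:3]@d
def at_z(c,uv,z):
    o,d=ray(c,uv);return (o+d*(z-o[2])/d[2])[:2]
def proj(c,p):
    T=np.array(c["cam_to_world"]);q=T[:3,:3].T@(np.array(p,float)-T[:3,3])
    return np.array([c["cx"]+c["fx"]*q[0]/q[2],c["cy"]+c["fy"]*q[1]/q[2]])
def save(c,n,crop=None,s=1):
    im=c["color"][...,::-1]
    if crop: im=im[crop[1]:crop[3],crop[0]:crop[2]]
    cv2.imwrite("pics/"+n,cv2.resize(im,None,fx=s,fy=s,interpolation=cv2.INTER_CUBIC))
E
python3 - <<'E'
from h import *
s=sense();print(s["tcp_pos"],np.round(s["ee_rot"],3).tolist(),s["gripper_width"],s["time_s"])
zs=dict(stopper=70,flask=60,tray=8,handle=62,dock=20,rack=50,stopper_blue=70,stopper_black=70,housing_a=25,board=15,bottle=100,mouth=126)
ims=[]
for n in ["scene","top"]:
    c=read_camera(n);save(c,n+"0.png",s=1.4);print(n,np.round(c["cam_to_world"],2).tolist(),c["fx"],c["cx"],c["cy"])
    for q,z in zs.items():
        print(q,[(np.round(d["uv"]).tolist(),round(d["confidence"],2),np.round(at_z(c,d["uv"],z)).tolist()) for d in find_in(n,q) if d["confidence"]>.2])
E
```

```text
[163.63795918 628.24097798 217.49138864] [[-0.001, 0.252, 0.968], [-0.002, 0.968, -0.252], [-1.0, -0.003, 0.0]] 93.01977788965785 0.0
scene [[0.29, 0.8, -0.53, 1158.41], [0.96, -0.25, 0.15, -115.98], [-0.01, -0.55, -0.83, 1018.13], [0.0, 0.0, 0.0, 1.0]] 459.4988581605557 274.7815509294105 205.85618173302598
stopper [([363.0, 166.0], 0.86, [499.0, 311.0]), ([396.0, 155.0], 0.72, [490.0, 410.0]), ([261.0, 222.0], 0.37, [585.0, 8.0])]
flask [([261.0, 223.0], 0.91, [582.0, 9.0])]
tray [([285.0, 231.0], 0.97, [592.0, 69.0]), ([371.0, 271.0], 0.62, [760.0, 233.0]), ([215.0, 166.0], 0.61, [332.0, -57.0])]
handle [([282.0, 232.0], 0.87, [623.0, 52.0]), ([219.0, 170.0], 0.73, [392.0, -52.0])]
dock [([73.0, 270.0], 0.72, [552.0, -453.0]), ([279.0, 232.0], 0.59, [598.0, 51.0])]
rack [([357.0, 186.0], 0.68, [540.0, 280.0])]
stopper_blue [([172.0, 302.0], 0.63, [725.0, -232.0]), ([373.0, 184.0], 0.62, [562.0, 313.0])]
stopper_black [([352.0, 146.0], 0.71, [426.0, 309.0])]
housing_a [([135.0, 207.0], 0.77, [419.0, -287.0]), ([172.0, 301.0], 0.6, [703.0, -239.0])]
board [([357.0, 185.0], 0.74, [515
[... 596 characters left out ...]
0.0, -229.0]), ([299.0, 204.0], 0.63, [572.0, 17.0]), ([227.0, 127.0], 0.43, [789.0, 214.0])]
tray [([283.0, 208.0], 0.88, [570.0, 59.0]), ([325.0, 287.0], 0.68, [351.0, -55.0])]
handle [([322.0, 288.0], 0.96, [349.0, -43.0]), ([284.0, 206.0], 0.63, [566.0, 57.0])]
dock [([464.0, 204.0], 0.93, [577.0, -449.0])]
rack [([197.0, 237.0], 0.93, [485.0, 290.0])]
stopper_blue []
stopper_black [([190.0, 259.0], 0.71, [425.0, 303.0])]
housing_a [([410.0, 258.0], 0.83, [428.0, -288.0])]
board [([259.0, 265.0], 0.69, [411.0, 125.0]), ([306.0, 133.0], 0.58, [786.0, -7.0]), ([228.0, 121.0], 0.5, [822.0, 215.0])]
bottle [([226.0, 124.0], 0.72, [783.0, 211.0])]
mouth [([299.0, 205.0], 0.78, [560.0, 20.0])]
```

View pics/scene0.png

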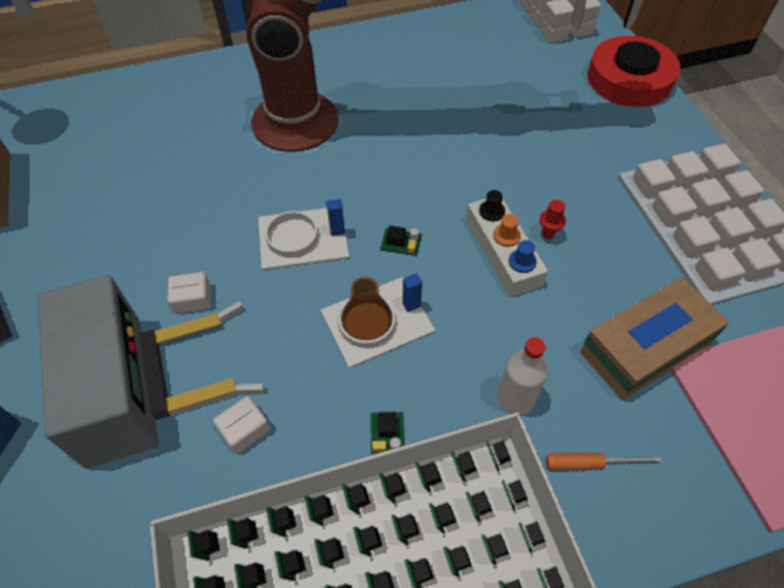

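View pics/top0.png

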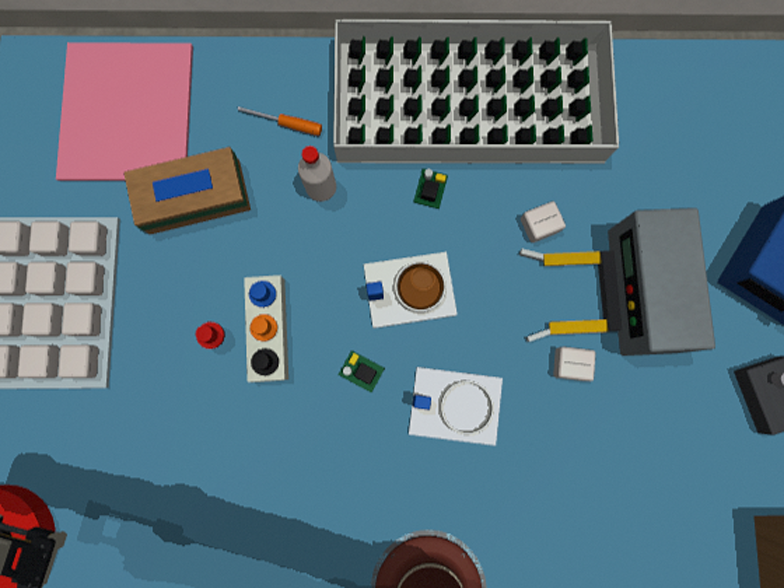

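Top view (1.4x pixels) and what could be confused:
- **Stopper:** the orange one in the rack's middle hole is at (263,327). The others are blue (262,293), black (264,361) and a red look-alike outside the rack (210,335).
- **Tray:** the one farthest left, carrying the amber flask, is at (410,288). An empty look-alike is at (455,407), and the white box and plates are no match.

I choose the orange stopper and the upper tray, and refine their poses by segmentation.

```bash
cat >> h.py <<'E'
from scipy.optimize import least_squares
def mask(c,lo,hi,box=None):
    m=cv2.inRange(cv2.cvtColor(c["color"],cv2.COLOR_RGB2HSV),np.array(lo),np.array(hi))
    if box: k=np.zeros_like(m);k[box[1]:box[3],box[0]:box[2]]=1;m=m*k
    n,l,st,ce=cv2.connectedComponentsWithStats(m);return [(st[i],ce[i],(l==i).astype(np.uint8)) for i in sorted(range(1,n),key=lambda i:-st[i][4])]
A=np.linspace(0,2*np.pi,40)
def sil(c,xy,rings):
    P=np.array([proj(c,[xy[0]+r*np.cos(a),xy[1]+r*np.sin(a),z]) for r,z in rings for a in A],np.float32)
    return cv2.convexHull(P)[:,0]
def bbox(P): return np.r_[P.min(0),P.max(0)]
def fit(obs,rings,x0):  # obs: list of (cam, bbox l,t,r,b)
    f=lambda x:np.concatenate([bbox(sil(c,x,rings))-b for c,b in obs])
    r=least_squares(f,x0,loss="soft_l1");return r.x,r.fun
E
python3 - <<'E'
from h import *
t=read_camera("top");s=read_camera("scene")
def B(m): st=m[0];return np.r_[st[0]-.5,st[1]-.5,st[0]+st[2]-.5,st[1]+st[3]-.5]
R=[(26,50),(26,58),(16,98)]
ot=mask(t,(5,140,120),(22,255,255),(170,215,210,255));os_=mask(s,(5,140,120),(22,255,255),(340,140,385,190))
print([m[0] for m in ot[:2]],[m[0] for m in os_[:2]])
for o in ([(t,B(ot[0]))],[(s,B(os_[0]))],[(t,B(ot[0])),(s,B(os_[0]))]):
    x,f=fit(o,R,(497,307));print("stopper",x,f.round(1))
F=[(43,30),(24,93),(24,126)]
ft=mask(t,(3,90,40),(22,255,255),(270,170,335,235));fs=mask(s,(3,90,30),(22,255,255),(230,185,300,255))
print([m[0] for m in ft[:2]],[m[0] for m in fs[:2]])
for o in ([(t,B(ft[0]))],[(s,B(fs[0]))],[(t,B(ft[0])),(s,B(fs[0]))]):
    x,f=fit(o,F,(572,15));print("flask",x,f.round(1))
for n,c,bx in (("top",t,(240,170,335,240)),("scene",s,(220,190,320,265))):
    m=mask(c,(0,0,150),(179,60,255),bx)[0];h=cv2.convexHull(cv2.findContours(m[2],0,2)[0][0])
    q=cv2.approxPolyDP(h,6,True)[:,0];q=np.array([at_z(c,p,8) for p in q]);print(n,"tray",q.round().tolist(),q.mean(0))
    b=mask(c,(105,150,40),(125,255,255),bx)[0];print("handle",b[0],at_z(c,b[1],62))
for n,c,bx in (("top",t,(360,170,450,250)),("scene",s,(90,210,190,300))):
  L=[]
  for m in mask(c,(18,140,120),(35,255,255),bx)[:2]:
    q=cv2.boxPoints(cv2.minAreaRect(cv2.findContours(m[2],0,2)[0][0]));q=np.array([at_z(c,p,21) for p in q]);print(n,"lip",m[0][4],q.round().tolist(),q.mean(0))
rk=[np.array(x) for x in ()]
save(t,"c1.png",(170,150,460,270),2.7)
E
```

```text
[array([179, 225,  19,  19, 259], dtype=int32)] [array([353, 161,  18,  14, 105], dtype=int32), array([358, 154,  12,   9,  86], dtype=int32)]
stopper [494.71807453 307.        ] [ 1.6 -0.9  2.7 -0.2]
stopper [506.14353495 306.42973839] [-1.1 -3.5  1.1  6.7]
stopper [497.00003482 307.        ] [ 1.6 -1.8  2.7 -1.1 -2.2 -6.2 -0.   4. ]
[array([284, 189,  33,  32, 821], dtype=int32)] [array([ 245,  198,   34,   45, 1108], dtype=int32)]
flask [572.  15.] [-0.1  2.2 -2.   0.9]
flask [572.  15.] [ 0.9 -1.9  1.1 -2.3]
flask [572.  15.] [-0.1  2.2 -2.   0.9  0.9 -1.9  1.1 -2.3]
top tray [[650.0, -41.0], [522.0, -58.0], [500.0, 106.0], [627.0, 123.0]] [574.64942752  32.601694  ]
handle [262 202  12  12 127] [562.77848886 101.15593852]
scene tray [[496.0, 104.0], [622.0, 125.0], [648.0, -41.0], [518.0, -61.0]] [571.07547639  31.68105588]
handle [289 196  12  26 275] [566.91912826 100.22406209]
top lip 346 [[505.0, -242.0], [512.0, -356.0], [488.0, -356.0], [482.0, -242.0]] [ 496.70653482 -299.24856427]
top lip 322 [[644.0, -237.0], [648.0, -348.0], [625.0, -347.0], [620.0, -237.0]] [ 634.19840285 -292.31049303]
scene lip 419 [[623.0, -353.0], [620.0, -240.0], [645.0, -238.0], [647.0, -350.0]] [ 633.76635403 -295.24188885]
scene lip 341 [[487.0, -358.0], [483.0, -245.0], [506.0, -243.0], [509.0, -355.0]] [ 496.27750317 -300.36444001]
```

View pics/c1.png

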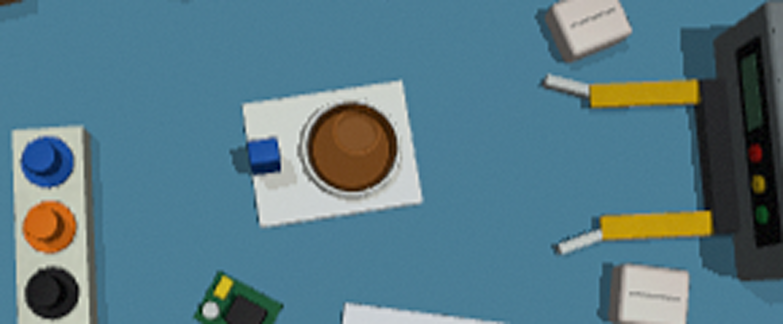

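Crop check: the orange stopper is in the middle hole, the flask stands in its well on the left-hand tray, and the lips give a clear dock midline. My fit's step size was too small, so I'll fix that and rerun it.

```bash
sed -i 's/loss="soft_l1")/loss="soft_l1",diff_step=2e-3)/' h.py
python3 - <<'E'
from h import *
t=read_camera("top");s=read_camera("scene")
def BB(ms):
    ys,xs=np.nonzero(sum(m[2] for m in ms));return np.r_[xs.min()-.5,ys.min()-.5,xs.max()+.5,ys.max()+.5]
R=[(26,50),(26,58),(16,98)]
o=[(t,BB(mask(t,(5,140,90),(22,255,255),(170,215,210,255))[:2])),(s,BB(mask(s,(5,140,90),(22,255,255),(340,140,385,190))[:2]))]
for k in (o[:1],o[1:],o): print("stopper",*[v.round(1) for v in fit(k,R,(497,307))])
F=[(43,30),(24,93),(24,126)]
o=[(t,BB(mask(t,(3,90,40),(22,255,255),(270,170,335,235))[:1])),(s,BB(mask(s,(3,90,30),(22,255,255),(230,185,300,255))[:1]))]
for k in (o[:1],o[1:],o): print("flask",*[v.round(1) for v in fit(k,F,(572,15))])
w=read_camera("wrist");print(np.round(np.array(sense()["ee_rot"]).T@(np.array(w["cam_to_world"])[:3,3]-sense()["tcp_pos"])),w["fx"])
E
```

```text
stopper [493.2 312.6] [-0.6 -0.4  0.6  0.4]
stopper [491.8 312.3] [-1.1 -1.1  1.   1. ]
stopper [492.9 312.5] [-0.5 -0.2  0.6  0.5 -0.9 -0.8  1.3  1.3]
flask [576.4  12. ] [ 0.9  0.6 -1.  -0.7]
flask [577.1  11. ] [-0.1  0.2  0.1 -0.2]
flask [576.8  11.3] [ 1.2  0.5 -0.7 -0.8 -0.1  0.   0.2 -0.3]
[-166.    1.  -77.] 307.90182400025543
```

Request:
move_arm([
  [70,3.5,-8.94,15.93,0,0,0],
  [70,3.5,-8.94,15.93,0,0,0],
  [70,3.5,-8.94,15.93,0,0,0],
  [70,3.5,-8.94,15.93,0,0,0],
  [70,3.5,-8.94,15.93,0,0,0],
  [70,3.5,-8.94,15.93,0,0,0],
  [70,3.5,-8.94,15.93,0,0,0],
  [70,3.5,-8.94,15.93,0,0,0],
  [70,3.5,-8.94,15.93,0,0,0],
  [70,3.5,-8.94,15.93,0,0,0],
  [70,3.5,-8.94,15.93,0,0,0],
  [70,3.5,-8.94,15.93,0,0,0],
  [70,3.5,-8.94,15.93,0,0,0],
  [70,3.5,-8.94,15.93,0,0,0],
  [70,3.5,-8.94,15.93,0,0,0],
])

```text
time_s: 2.8
tcp_pos: [491.3, 314.8, 131.4]
ee_rot: [[-0.001, 0.249, 0.969], [0.002, 0.969, -0.249], [-1.0, 0.002, -0.001]]
ft_force: [0.3, 1.1, -0.8]
gripper_width: 70.2
```

Run:
```python
from h import *
s=sense();print(s["tcp_pos"],np.round(s["ee_rot"],4).tolist(),s["gripper_width"],s["time_s"],s["qpos"])
w=read_camera("wrist");save(w,"w1.png");
R=[(26,50),(26,58),(16,98)]
ms=mask(w,(5,140,90),(22,255,255))[:2]
print([m[0] for m in ms])
ys,xs=np.nonzero(ms[0][2]);b=np.r_[xs.min()-.5,ys.min()-.5,xs.max()+.5,ys.max()+.5]
print([v.round(1) for v in fit([(w,b)],R,(493,312))])
```

```text
[491.25050511 314.80985172 131.44815419] [[-0.0009, 0.2487, 0.9686], [0.0019, 0.9686, -0.2487], [-1.0, 0.0016, -0.0014]] 70.18407734348804 2.8 [-0.59364111  0.60752831 -0.01990886  1.72628708  0.01278567  0.80756733
  0.70066673]
[array([ 250,  184,   61,   69, 3178], dtype=int32), array([ 94, 176,   8,  12,  39], dtype=int32)]
[array([491.6, 312.3]), array([-1.2, -1.6,  1.2,  1.5])]
```

View pics/w1.png

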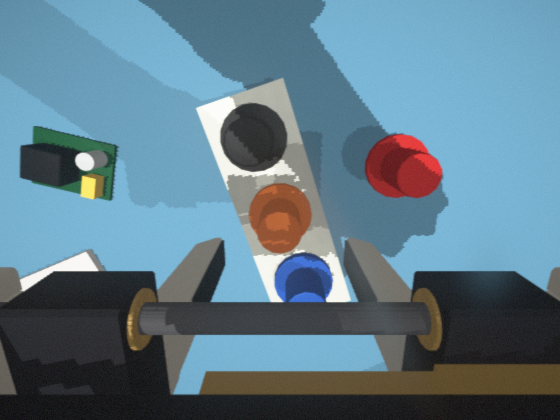

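The wrist view shows the orange stopper at (280,218), lined up between the fingers and between black (253,137) and blue (303,285). I'll descend and grip.

Request:
move_arm([
  [60,1,0,0,0,0,0],
  [60,2,0,0,0,0,0],
  [60,2.68,0,0,0,0,0],
  [60,2.68,0,0,0,0,0],
  [60,2.68,0,0,0,0,0],
  [20,2.68,0,0,0,0,0],
  [20,2.68,0,0,0,0,0],
  [20,2.68,0,0,0,0,0],
  [20,2.68,0,0,0,0,0],
  [20,2.68,0,0,0,0,0],
  [20,2.68,0,0,0,0,0],
], squeeze=25)

```text
time_s: 3.77
tcp_pos: [493.2, 312.3, 64.9]
ee_rot: [[0.001, 0.252, 0.968], [0.0, 0.968, -0.252], [-1.0, 0.0, 0.001]]
ft_force: [-0.8, -0.5, 4.0]
gripper_width: 31.5
```

Request:
move_arm([
  [20,-0.6,0,0,0,0,0],
  [20,-1.4,0,0,0,0,0],
  [20,-2.4,0,0,0,0,0],
  [20,-3.6,0,0,0,0,0],
  [20,-4.8,0,0,0,0,0],
  [20,-5.8,0,0,0,0,0],
  [20,-5.8,0,0,0,0,0],
  [20,-5.8,0,0,0,0,0],
], squeeze=25)

```text
time_s: 4.43
tcp_pos: [493.4, 312.6, 210.4]
ee_rot: [[0.002, 0.252, 0.968], [0.002, 0.968, -0.252], [-1.0, 0.002, 0.002]]
ft_force: [-0.4, -0.1, 0.6]
gripper_width: 31.3
```

Request:
move_arm([
  [20,0,-0.5,0.3,1,0,0],
  [20,0,-1.3,0.75,2,0,0],
  [20,0,-2.3,1.3,3,0,0],
  [20,0,-3.3,1.9,4,0,0],
  [20,0,-4.3,2.5,5,0,0],
  [20,0,-5.3,3.1,6,0,0],
  [20,0,-6.3,3.65,7,0,0],
  [20,0,-7.3,4.25,8,0,0],
  [20,0,-8.3,4.8,9,0,0],
  [20,0,-9.2,5.3,10,0,0],
  [20,0,-10,5.8,11,0,0],
  [20,0,-10.5,6.1,12,0,0],
  [20,0,-10.81,6.27,13,0,0],
  [20,0,-10.81,6.27,13.4,0,0],
  [20,0,-10.81,6.27,13.4,0,0],
  [20,0,-10.81,6.27,13.4,0,0],
  [20,0,-10.81,6.27,13.4,0,0],
])

```text
time_s: 5.85
tcp_pos: [575.7, 12.0, 208.0]
ee_rot: [[-0.002, 0.989, 0.148], [0.0, 0.148, -0.989], [-1.0, -0.002, -0.001]]
ft_force: [-0.1, 0.3, -0.7]
gripper_width: 31.8
```

```bash
python3 - <<'E'
from h import *
s=sense();print(s["tcp_pos"],np.round(s["ee_rot"],4).tolist(),s["gripper_width"],s["time_s"],s["qpos"])
for n in ("scene","top","wrist"):
    c=read_camera(n)
    for q in ("stopper","mouth","flask"): print(n,q,[(np.round(d["uv"]).tolist(),round(d["confidence"],2)) for d in find_in(n,q)])
    if n!="top": save(c,n+"2.png",(200,110,330,260) if n=="scene" else None,4 if n=="scene" else 1)
E
python3 -c "
import cv2,numpy as np
a=cv2.imread('pics/scene2.png');b=cv2.imread('pics/wrist2.png')
h=400;r=lambda i:cv2.resize(i,(int(i.shape[1]*h/i.shape[0]*.8),h)) if 0 else cv2.resize(i,(390,int(390*i.shape[0]/i.shape[1])))
a,b=r(a),r(b);H=max(a.shape[0],b.shape[0]);p=lambda i:cv2.copyMakeBorder(i,0,H-i.shape[0],0,0,0)
cv2.imwrite('pics/m2.png',np.hstack([p(a),p(b)]))"
```

```text
[575.70844125  12.04139644 208.00808923] [[-0.0025, 0.989, 0.148], [0.0002, 0.148, -0.989], [-1.0, -0.0024, -0.0006]] 31.82103345431526 5.85 [-0.26239044  0.52487284  0.3201121   1.66515208 -0.19059149  0.98481956
  0.27226184]
scene stopper [([398.0, 156.0], 0.78), ([255.0, 196.0], 0.58)]
scene mouth [([259.0, 223.0], 0.93), ([277.0, 310.0], 0.72)]
scene flask [([175.0, 306.0], 0.67), ([260.0, 224.0], 0.56), ([352.0, 144.0], 0.27)]
top stopper [([149.0, 240.0], 0.58)]
top mouth []
top flask []
wrist stopper [([282.0, 246.0], 0.75)]
wrist mouth [([282.0, 183.0], 0.91)]
wrist flask [([280.0, 179.0], 0.58)]
```

View pics/m2.png

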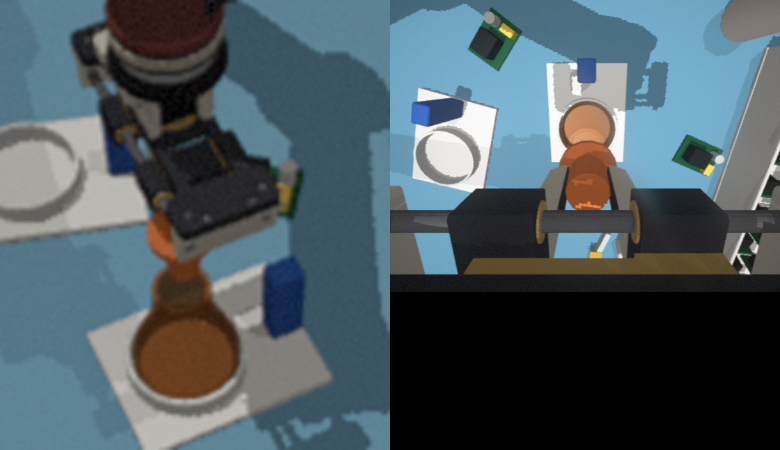

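Left: the stopper hangs upright in the gripper, right above the neck. Right: it is centred on the flask, with column 282 for both. I'll lower it most of the way.

Request:
move_arm([
  [20,0.3,0.04,0.03,0,0,0],
  [20,0.7,0.04,0.03,0,0,0],
  [20,1.0,0.04,0.03,0,0,0],
  [20,1.2,0.04,0.03,0,0,0],
  [20,1.4,0.04,0.03,0,0,0],
  [20,1.6,0.04,0.03,0,0,0],
  [20,1.8,0.04,0.03,0,0,0],
  [20,2.0,0.04,0.03,0,0,0],
  [20,2.0,0.04,0.03,0,0,0],
  [20,2.0,0.04,0.03,0,0,0],
])

```text
time_s: 7.28
tcp_pos: [577.5, 10.7, 158.9]
ee_rot: [[-0.0, 0.989, 0.146], [-0.0, 0.146, -0.989], [-1.0, -0.0, 0.0]]
ft_force: [0.0, 0.1, -1.4]
gripper_width: 31.4
```

Run:
```python
from h import *
s=sense();print(s["tcp_pos"],s["ft_force"],s["ft_torque"],s["gripper_width"])
a=read_camera("scene");w=read_camera("wrist")
c=cv2.resize(a["color"][150:260,205:315],(400,400),interpolation=2);d=cv2.resize(w["color"][100:300,180:380],(400,400),interpolation=2)
cv2.imwrite("pics/m3.png",np.hstack([c,d])[...,::-1])
```

```text
[577.45692493  10.70008049 158.92409977] [ 0.00239972  0.07881283 -1.40851052] [-0.0995635   0.03878507 -0.0400388 ] 31.404628090321957
```

View pics/m3.png

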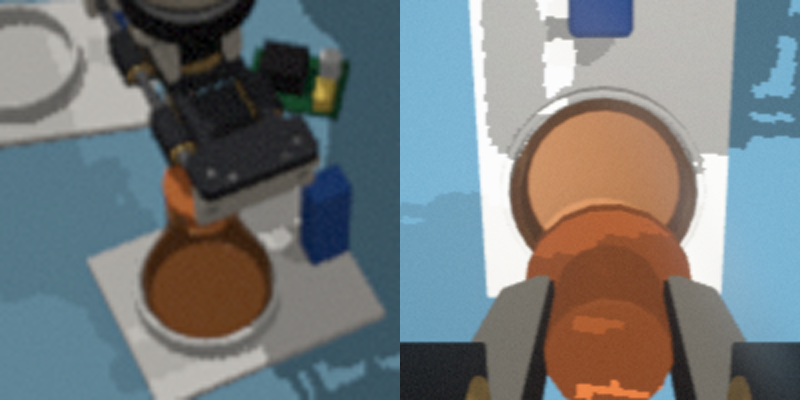

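The taper is about 24 mm into the neck and no contact force shows. I'll continue gently.

Request:
move_arm([
  [20,0.2,0,0,0,0,0],
  [20,0.4,0,0,0,0,0],
  [20,0.55,0,0,0,0,0],
  [20,0.62,0,0,0,0,0],
  [20,0.66,0,0,0,0,0],
  [20,0.66,0,0,0,0,0],
  [20,0.66,0,0,0,0,0],
])

```text
time_s: 7.97
tcp_pos: [577.2, 10.6, 142.4]
ee_rot: [[-0.001, 0.989, 0.146], [-0.0, 0.146, -0.989], [-1.0, -0.001, 0.0]]
ft_force: [-0.2, -0.5, -2.1]
gripper_width: 31.4
```

Request:
move_arm([
  [20,0.04,0,0,0,0,0],
  [20,0.08,0,0,0,0,0],
  [20,0.08,0,0,0,0,0],
])

```text
time_s: 8.22
tcp_pos: [577.3, 10.4, 141.0]
ee_rot: [[-0.0, 0.989, 0.146], [-0.0, 0.146, -0.989], [-1.0, -0.001, 0.0]]
ft_force: [-2.7, -0.9, 2.6]
gripper_width: 31.5
```

Contact is starting at the expected height (force rising). A little further, to be sure it is seated.

Request:
move_arm([
  [20,0.04,0,0,0,0,0],
  [20,0.07,0,0,0,0,0],
  [20,0.07,0,0,0,0,0],
])

```text
time_s: 8.47
tcp_pos: [577.3, 10.3, 140.9]
ee_rot: [[0.0, 0.989, 0.146], [0.0, 0.146, -0.989], [-1.0, 0.0, -0.0]]
ft_force: [-5.0, -1.3, 11.0]
gripper_width: 31.7
```

Seated: it stopped moving and the force is now 11 N. I'll release and rise clear.

Request:
move_arm([
  [34,0.02,0,0,0,0,0],
  [38,0.02,0,0,0,0,0],
  [46,0.02,0,0,0,0,0],
  [60,0.02,0,0,0,0,0],
  [60,0.02,0,0,0,0,0],
  [60,-0.5,0,0,0,0,0],
  [60,-1.3,0,0,0,0,0],
  [60,-2.3,0,0,0,0,0],
  [60,-3.2,0,0,0,0,0],
  [60,-3.2,0,0,0,0,0],
  [60,-3.2,0,0,0,0,0],
])

```text
time_s: 9.38
tcp_pos: [578.5, 10.7, 220.0]
ee_rot: [[0.003, 0.989, 0.146], [0.0, 0.146, -0.989], [-1.0, 0.003, 0.0]]
ft_force: [-0.3, 0.2, 0.6]
gripper_width: 59.7
```

Request:
move_arm([
  [60,0,0,-1,0,0,0],
  [60,0,0,-2.2,0,0,0],
  [60,0,0,-3.6,0,0,0],
  [60,0,0,-3.6,0,0,0],
  [60,0,0,-3.6,0,0,0],
])

```text
time_s: 9.8
tcp_pos: [563.0, 103.1, 217.0]
ee_rot: [[-0.004, 0.988, 0.152], [0.001, 0.152, -0.988], [-1.0, -0.003, -0.001]]
ft_force: [0.0, -0.6, -0.1]
gripper_width: 60.0
```

Run:
```python
from h import *
s=sense();print(s["tcp_pos"],np.round(s["ee_rot"],4).tolist(),s["gripper_width"],s["time_s"],s["ft_force"])
a=read_camera("scene");w=read_camera("wrist")
b=mask(a,(105,150,40),(125,255,255),(260,180,330,240));print([ (m[0],at_z(a,m[1],62)) for m in b[:2]])
b=mask(w,(105,150,40),(130,255,255));print([ (m[0],at_z(w,m[1],92)) for m in b[:3]])
c=cv2.resize(a["color"][150:260,205:315],(400,400),interpolation=2);d=cv2.resize(w["color"],(400,300),interpolation=2)
cv2.imwrite("pics/m4.png",np.hstack([c,np.pad(d,((0,100),(0,0),(0,0)))])[...,::-1])
```

```text
[562.96861434 103.13541361 217.03500002] [[-0.0036, 0.9883, 0.1522], [0.0008, 0.1522, -0.9884], [-1.0, -0.0035, -0.0013]] 60.03655843607312 9.8 [ 0.0158863  -0.59637686 -0.10313101]
[(array([288, 196,  14,  26, 276], dtype=int32), array([566.49816971, 100.51859566]))]
[(array([ 57, 231,  27,  33, 625], dtype=int32), array([353.09116669,  15.03576195])), (array([272, 185,  21,  27, 307], dtype=int32), array([560.952248  , 103.12442457])), (array([ 84, 249,   6,   6,  13], dtype=int32), array([370.19425388,  13.52512406]))]
```

View pics/m4.png

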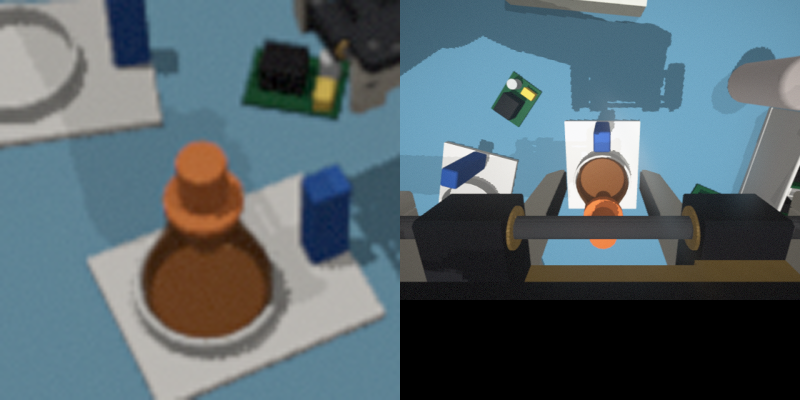

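The stopper's collar sits on the rim and the flask is upright, with the handle clear behind it. Next I go down on the handle and grip it.

Request:
move_arm([
  [60,1,0,0,0,0,0],
  [60,2.4,0,0,0,0,0],
  [60,3.8,0,0,0,0,0],
  [60,5.0,0,0,0,0,0],
  [60,6.0,0,0,0,0,0],
  [60,6.8,0,0,0,0,0],
  [60,7.1,0,0,0,0,0],
  [60,7.1,0,0,0,0,0],
  [40,7.1,0,0,0,0,0],
  [34,7.1,0,0,0,0,0],
  [28,7.1,0,0,0,0,0],
  [24,7.1,0,0,0,0,0],
  [15,7.1,0,0,0,0,0],
  [15,7.1,0,0,0,0,0],
  [15,7.1,0,0,0,0,0],
], squeeze=30)

```text
time_s: 11.15
tcp_pos: [562.8, 99.8, 41.9]
ee_rot: [[-0.003, 0.989, 0.146], [0.0, 0.146, -0.989], [-1.0, -0.003, -0.001]]
ft_force: [-5.8, 0.3, 5.4]
gripper_width: 24.0
```

Run:
```python
from h import *
s=sense();print(s["tcp_pos"],np.round(s["ee_rot"],4).tolist(),s["gripper_width"],s["time_s"],s["ft_force"],s["ft_torque"])
t=read_camera("top");a=read_camera("scene");
for n,c,bx in (("top",t,(240,170,335,240)),("scene",a,(220,190,320,265))):
    m=mask(c,(0,0,150),(179,60,255),bx)[0];h=cv2.convexHull(cv2.findContours(m[2],0,2)[0][0])
    q=cv2.approxPolyDP(h,6,True)[:,0];q=np.array([at_z(c,p,8) for p in q]);print(n,"tray",q.round().tolist(),q.mean(0))
```

```text
[562.75283672  99.75725568  41.85440999] [[-0.0031, 0.9893, 0.1455], [0.0003, 0.1455, -0.9894], [-1.0, -0.003, -0.0007]] 24.038611340973752 11.15 [-5.7637942   0.33499322  5.370467  ] [-0.12611021  0.74216698 -0.148642  ]
top tray [[650.0, -41.0], [522.0, -58.0], [508.0, 51.0], [639.0, 41.0]] [579.55363129  -1.79452049]
scene tray [[505.0, 87.0], [625.0, 105.0], [648.0, -41.0], [518.0, -61.0]] [573.93864468  22.61202065]
```

Request:
move_arm([
  [15,-0.02,-0.03,0.1,0,0,0],
  [15,-0.02,-0.08,0.3,0.05,0,0],
  [15,-0.02,-0.17,0.65,0.15,0,0],
  [15,-0.02,-0.27,1.1,0.27,0,0],
  [15,-0.02,-0.38,1.6,0.4,0,0],
  [15,-0.02,-0.5,2.1,0.52,0,0],
  [15,-0.02,-0.62,2.6,0.64,0,0],
  [15,-0.02,-0.74,3.1,0.76,0,0],
  [15,-0.02,-0.86,3.6,0.88,0,0],
  [15,-0.02,-0.97,4.1,1.0,0,0],
  [15,-0.02,-1.07,4.55,1.09,0,0],
  [15,-0.02,-1.14,4.85,1.15,0,0],
  [15,-0.02,-1.18,5.0,1.18,0,0],
  [15,-0.02,-1.18,5.05,1.18,0,0],
  [15,-0.02,-1.18,5.05,1.18,0,0],
  [15,-0.02,-1.18,5.05,1.18,0,0],
])

```text
time_s: 12.58
tcp_pos: [553.1, -31.0, 41.8]
ee_rot: [[-0.001, 0.999, 0.042], [-0.002, 0.042, -0.999], [-1.0, -0.001, 0.002]]
ft_force: [-1.3, -1.6, 0.1]
gripper_width: 24.2
```

Run:
```python
from h import *
s=sense();print(s["tcp_pos"],np.round(s["ee_rot"],4).tolist(),s["gripper_width"],s["time_s"],s["ft_force"])
t=read_camera("top");a=read_camera("scene")
for n,c in (("top",t),("scene",a)):
    # predicted lead corners from dock estimate vs image
    pc=at_z(c,(0,0),8)
    u=proj(c,(561,-119,8)).astype(int)
    m=mask(c,(0,0,140),(179,70,255),(u[0]-60,u[1]-50,u[0]+60,u[1]+50))[0];h=cv2.convexHull(cv2.findContours(m[2],0,2)[0][0])
    q=cv2.approxPolyDP(h,5,True)[:,0];print(n,[at_z(c,p,8).round().tolist() for p in q])
d=cv2.resize(t["color"][150:270,250:450],(800,480),interpolation=2);cv2.imwrite("pics/t5.png",d[...,::-1])
```

```text
[553.09507797 -31.01328852  41.83431104] [[-0.0009, 0.9991, 0.0423], [-0.002, 0.0423, -0.9991], [-1.0, -0.001, 0.0019]] 24.15978284414036 12.5833 [-1.25994431 -1.63537376  0.14522393]
top [[627.0, -180.0], [499.0, -187.0], [493.0, -119.0], [627.0, -143.0]]
scene [[490.0, -59.0], [616.0, -31.0], [624.0, -183.0], [492.0, -187.0]]
```

View pics/t5.png

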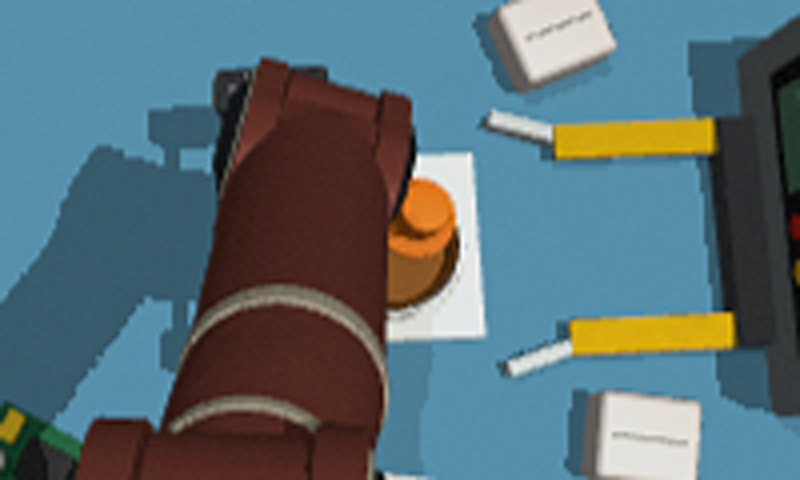

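The tray is aligned with the slot: leading edge at column 478, between the guide tips, flask upright. I'll push straight in.

Request:
move_arm([
  [15,0,0,0.1,0,0,0],
  [15,0,0,0.3,0,0,0],
  [15,0,0,0.6,0,0,0],
  [15,0,0,0.95,0,0,0],
  [15,0,0,1.3,0,0,0],
  [15,0,0,1.65,0,0,0],
  [15,0,0,2.0,0,0,0],
  [15,0,0,2.3,0,0,0],
  [15,0,0,2.6,0,0,0],
  [15,0,0,2.9,0,0,0],
  [15,0,0,3.15,0,0,0],
  [15,0,0,3.3,0,0,0],
  [15,0,0,3.3,0,0,0],
])

```text
time_s: 13.77
tcp_pos: [557.1, -114.3, 41.8]
ee_rot: [[0.0, 0.999, 0.042], [-0.002, 0.042, -0.999], [-1.0, 0.0, 0.002]]
ft_force: [0.0, -0.4, -1.3]
gripper_width: 23.7
```

Request:
move_arm([
  [15,0,0,0.1,0,0,0],
  [15,0,0,0.3,0,0,0],
  [15,0,0,0.6,0,0,0],
  [15,0,0,0.9,0,0,0],
  [15,0,0,1.2,0,0,0],
  [15,0,0,1.5,0,0,0],
  [15,0,0,1.8,0,0,0],
  [15,0,0,2.1,0,0,0],
  [15,0,0,2.4,0,0,0],
  [15,0,0,2.65,0,0,0],
  [15,0,0,2.8,0,0,0],
  [15,0,0,2.9,0,0,0],
  [15,0,0,2.9,0,0,0],
])

```text
time_s: 14.85
tcp_pos: [560.2, -185.4, 41.9]
ee_rot: [[-0.0, 0.999, 0.043], [-0.001, 0.043, -0.999], [-1.0, -0.0, 0.001]]
ft_force: [-0.3, 0.7, -2.1]
gripper_width: 24.0
```

Expected home is a handle y of about -200, so I'll creep the rest of the way.

Request:
move_arm([
  [15,0,0,0.1,0,0,0],
  [15,0,0,0.2,0,0,0],
  [15,0,0,0.3,0,0,0],
  [15,0,0,0.4,0,0,0],
  [15,0,0,0.48,0,0,0],
  [15,0,0,0.54,0,0,0],
  [15,0,0,0.58,0,0,0],
  [15,0,0,0.58,0,0,0],
])

```text
time_s: 15.52
tcp_pos: [561.1, -199.4, 41.9]
ee_rot: [[0.0, 0.999, 0.043], [-0.001, 0.043, -0.999], [-1.0, 0.0, 0.001]]
ft_force: [-0.2, 1.8, -2.0]
gripper_width: 23.9
```

Request:
move_arm([
  [15,0,0,0.04,0,0,0],
  [15,0,0,0.08,0,0,0],
  [15,0,0,0.12,0,0,0],
  [15,0,0,0.12,0,0,0],
])

```text
time_s: 15.85
tcp_pos: [561.3, -201.9, 41.9]
ee_rot: [[0.0, 0.999, 0.044], [-0.0, 0.044, -0.999], [-1.0, 0.0, 0.0]]
ft_force: [-0.3, 2.6, -2.1]
gripper_width: 24.2
```

Request:
move_arm([
  [15,0,0,0.04,0,0,0],
  [15,0,0,0.08,0,0,0],
  [15,0,0,0.12,0,0,0],
  [15,0,0,0.12,0,0,0],
])

```text
time_s: 16.18
tcp_pos: [561.3, -202.1, 42.3]
ee_rot: [[-0.001, 0.999, 0.045], [0.004, 0.045, -0.999], [-1.0, -0.001, -0.004]]
ft_force: [-2.2, 7.4, 1.9]
gripper_width: 24.0
```

Request:
move_arm([
  [15,0,0,0.04,0,0,0],
  [15,0,0,0.08,0,0,0],
  [15,0,0,0.08,0,0,0],
  [15,0,0,0.08,0,0,0],
])

```text
time_s: 16.52
tcp_pos: [561.5, -202.2, 42.5]
ee_rot: [[-0.001, 0.999, 0.045], [0.006, 0.045, -0.999], [-1.0, -0.001, -0.006]]
ft_force: [-1.5, 10.7, 3.7]
gripper_width: 23.8
```

Run:
```python
from h import *
s=sense();print(s["tcp_pos"],s["ft_force"],s["ft_torque"])
a=read_camera("scene");cv2.imwrite("pics/s6.png",cv2.resize(a["color"][180:330,20:230],(800,571),interpolation=2)[...,::-1])
```

```text
[ 561.53627579 -202.15745892   42.47553427] [-1.53047472 10.71481345  3.67169506] [ 1.56211122  0.22529472 -0.20500231]
```

View pics/s6.png

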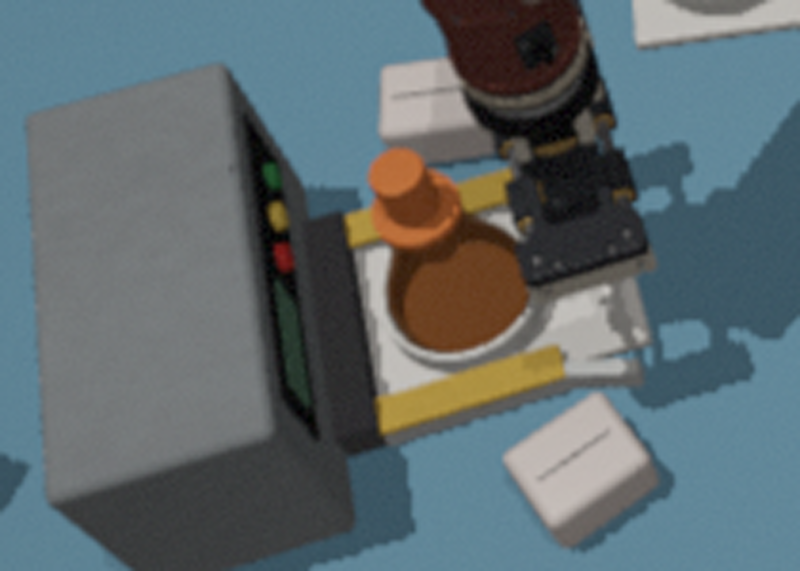

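The tray is home: its leading edge is flush on the dark end stop at about (365,330), under both lips, with the flask upright and closed. I'll release, rise straight up and back off.

Request:
move_arm([
  [15,0,0,-0.06,0,0,0],
  [27,0,0,-0.06,0,0,0],
  [32,0,0,-0.06,0,0,0],
  [42,0,0,-0.06,0,0,0],
  [55,0,0,-0.06,0,0,0],
  [55,0,0,-0.1,0,0,0],
  [55,-0.5,0,-0.15,0,0,0],
  [55,-1.5,0,-0.2,0,0,0],
  [55,-2.7,0,-0.2,0,0,0],
  [55,-3.9,0,-0.2,0,0,0],
  [55,-5.1,0,-0.2,0,0,0],
  [55,-6.3,0,-0.2,0,0,0],
  [55,-7.2,0,-1,0,0,0],
  [55,-7.2,0,-2.5,0,0,0],
  [55,-7.2,0,-4,0,0,0],
  [55,-7.2,0,-6,0,0,0],
  [55,-7.2,0,-8,0,0,0],
  [55,-7.2,0,-8,0,0,0],
  [55,-7.2,0,-8,0,0,0],
])

```text
time_s: 18.15
tcp_pos: [552.5, 0.3, 222.6]
ee_rot: [[0.0, 0.999, 0.054], [0.004, 0.054, -0.999], [-1.0, 0.0, -0.004]]
ft_force: [-0.2, 0.3, -0.0]
gripper_width: 55.1
```

Run:
```python
from h import *
s=sense();print(s["tcp_pos"],s["ft_force"],s["time_s"])
t=read_camera("top");a=read_camera("scene")
c=cv2.resize(a["color"][200:310,70:210],(400,314),interpolation=2);d=cv2.resize(t["color"][160:270,345:485],(400,314),interpolation=2)
cv2.imwrite("pics/s7.png",np.hstack([c,d])[...,::-1])
for n,c,bx in (("top",t,(350,150,460,260)),("scene",a,(80,200,200,300))):
    m=mask(c,(105,150,40),(125,255,255),bx)[:1];print(n,[(k[0],at_z(c,k[1],62)) for k in m])
```

```text
[5.52455705e+02 2.69437438e-01 2.22629210e+02] [-0.17475178  0.25556772 -0.04336828] 18.15
top [(array([370, 202,  18,  12, 162], dtype=int32), array([ 562.54171813, -198.17908019]))]
scene [(array([167, 227,  18,  25, 265], dtype=int32), array([ 566.66084546, -199.69657114]))]
```

View pics/s7.png

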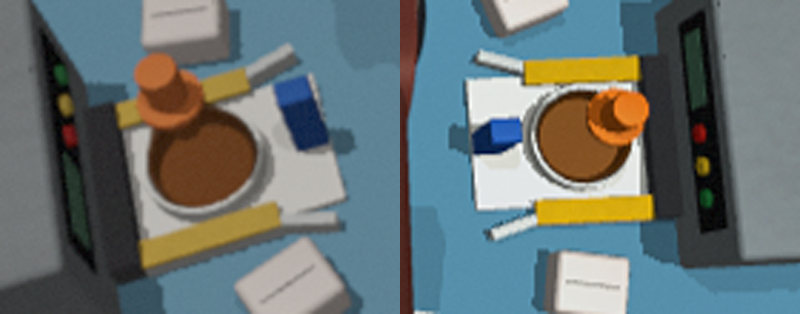

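Both views show the tray home between the guides, the flask upright with its stopper in, and the housings where they were.

```bash
python3 -c "
from plant import *
print(finish_job())"
```

```text
the job is handed in; nothing more can be done
None
```

The amber flask is closed with the orange stopper, and its tray is home in the dock against the end stop. I handed the job in at about 18 s of the 67 s allowed.

- **Stopper:** I took it from the rack's middle hole and lowered it into the neck by hand. It stopped at the expected seated height with about 11 N, and I then released it. The picture after release showed the collar on the rim.
- **Tray:** I gripped the leftmost tray by its blue handle, aligned it with the slot and slid it in. It stalled at about the expected home position, with the push force rising to about 11 N. It was still home after I let go.
- **Last checks:** Both camera views showed the flask upright and closed, the tray under both lips and the housings in place. The robot was touching nothing. The measured handle position agreed to within about 6 mm with where I expected home to be.
- **Not checked:** I did not re-measure the other bystanders at the end. The arm met no unexpected contact forces at any point.

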